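# Cap the bottle and lock the lid on a centrifuge bucket

### The arm

A 6-joint arm with a two-finger parallel gripper is mounted at the origin on the work surface. World frame = base frame: x ahead of the robot, y to its left, z up, the work surface at z = 0. Lengths are in m, angles in rad, forces in N, time in s.
With the tool pointing down it reaches from about 0.375 to 0.75 m from the base axis. Payload 9 kg.
Tool frame: the origin (TCP) lies between the finger pads, 19 mm behind the fingertips; this is the grasp point; z points along the fingers, y is the direction in which the jaws open and shut (so a half turn about z gives the same grasp; the last joint's range is limited). The gripper opens to 85 mm and grips with 20 to 120 N. Pads are 22 mm wide; open, the fingers measure 114 mm over their backs; the gripper's body (76 mm by 85 mm) begins 54 mm behind the grasp point. The pads swing forward as they close: fully open they stand 13 mm farther back than shut.
Start: joints at [-1.431, 0.104, 0.097, 1.564, 0, 1.353], TCP at [0.21, -0.562, 0.25] pointing down, gripper open.
Joint ranges: [-2.99, 2.99], [-0.84, 1.86], [-1.1, 1.16], [-1.84, 2.11], [-1.51, 1.56], [-3.14, 3.14]. Speed limits (rad/s): [2.22, 2.22, 2.57, 3.14, 3.14, 3.14].

### API

Orientations are given as [roll, pitch, yaw] about the fixed x, y, z axes, in that order (R = Rz(yaw) Ry(pitch) Rx(roll)).
In Python, from plant import robot, cams, models gives the robot as it stands.
- The arm moves only by the tool play_rows, never from a script. Its argument "moves" is a list of rows, each a list of 2 entries, a list of its own where there are three numbers: the shift along the tool's x, y, z in mm, then the turn, a rotation vector about the tool's x, y, z in degrees. A call has 1 to 5 rows; each row shifts and turns the pose as measured when the row begins, along the tool's axes as they then stand; what a row does not reach is not made up. A row lasts 1/12 s, in which the tool goes at most 41.7 mm and 7.16 degrees, less where a joint would pass 70% of its speed; a pose out of reach is approached as far as the arm can. A call with a gripper value outside its range is refused whole. "jaw" is the closure, from 0 (fully open) to 1 (shut), set as the call begins (left out, the last holds). The fingers move at their own pace and stop on an object; "newtons" is the grip in N (left out, the last holds). Time passes only in rows, so rows that do not move let the fingers close. It gives the time, the measured TCP pose, the force and the opening at its end, in the units of the state.
- robot.sense(): the state, without advancing time (a new reading comes with each control period).
- cams.grab_frame(name): name is "scene" or "top"; returns (picture, depth): 384x512x3 uint8, red, green, blue; 384x512 float32, m along the optical axis (not along the pixel's ray), 0 where there is no reading.
- cams.get_calibration(name): a dict with "fx", "fy", "cx", "cy" (pixels), "R" (3x3) and "t" (3): a world point X has camera coordinates R X + t. Camera axes: x right, y down, z forward; pixel columns grow to the right and rows downward; lengths in m; the calibration is good to about 2 mm. A picture is of the moment at which its call begins. get_calibration takes no time and is no camera call.
- robot.sign_off(): hands the job in, once; it reports no verdict.
Trained networks look in the newest picture that a camera, given by its name, has taken for a name from the list of things; names that differ only in an ending like _2 or _b are one class to them, and where a whole thing is asked for, a point or a joint stands for the part that bears it (a point fixed in the world has none). Each returns a list of dicts, best first, with "score" (0 to 1); they miss things now and then, are a little off and sometimes report something else, mostly with a low value. They report only what shows in the picture. A call takes as long as a camera call. They do not tell look-alikes from the thing itself.
- models.trace(camera, query): "region" (384x512 bool, what is visible of it).
- models.landmark_of(camera, query): "location" ([x, y, z] in m, in world coordinates, good to about 4 mm: a listed point, or the origin of a listed thing).
The state is a dict: "time_s": time; "joint_positions": joint angles; "dq": joint speeds; "tau": joint torques, N m; "ee_pos": TCP position; "tool_rot": TCP orientation; "ft_force": force on the tool from outside, world axes, zero at the start; "torque": the same for the moment, N m; "gripper_width": opening from 0.0 (shut) to 1.0 (fully open).
Only numpy, scipy, OpenCV 4.12 (cv2) and the standard library are available. Lean on these libraries where they do the work, as an engineer would, in place of code of your own. Each camera call takes 0.05 s, during which the arm holds its last target. There are 200 camera calls.

### The job

The bottle in the open centrifuge bucket has a loose screw cap: first screw that cap clockwise until it is tight. Then close the bucket with the wing-handled lid from the bench: lower it with its two lugs through the two gaps in the bucket's mouth, push it down against the sprung seal and twist it clockwise to its stop, about a quarter turn, so that it is locked. Leave everything else on the bench where it stands, and finish while still gripping the lid by its handle, holding it in its locked place while the seal is checked.

Things in the scene. Friction and masses are not known exactly. Their poses are not given: they have to be found in the camera images.
- bucket: Round aluminium centrifuge bucket, outside diameter 98 mm, upright and fixed in a grey loading stand: base plate 125 mm (x) by 170 mm (y) by 12 mm, and a post 86 mm high at each end of y, holding the bucket's side bosses. Origin: centre of the stand's underside on the bench; z up, y runs from post to post. A bottle is bedded inside and cannot turn.
- bucket_mouth (a point): Centre of the bucket's mouth, level with the top of its bayonet lip, 112 mm above the bench; axes as the bucket's. The lip is 5 mm thick, inner radius 35.5 mm, outer 43 mm (the bore below it), with two 40 deg gaps. A lug pushed down through a gap turns under the lip, clockwise from above only, to a stop 80 deg from the gap's middle: then the lid's handle lies along the bucket's y.
- gap (a point): Middle of one of the two gaps in the lip, 39 mm from the mouth's centre at its level, at -10 deg from the bucket's x (anticlockwise positive from above). The other gap is across the mouth, at 170 deg. Axes as the bucket's.
- bottle_cap (a joint): Turn of the bottle's screw cap: 0 = tight against its stop, positive = unscrewed (anticlockwise from above). It starts 0.5 to 1.2 rad loose, turns with a friction of 0.08 N m, stays where it is left and does not rise or fall noticeably.
- cap_top (a point): Centre of the top face of the bottle's screw cap: ribbed white plastic, upright, 46 mm in diameter, 28 mm high, in the middle of the bucket's mouth; top face 36 mm above the mouth's level. The seal ring round it stands 10 mm above that level.
- seal (a joint): Sprung rubber sealing ring that stands in a groove of the bucket's rim, radius 43.7 to 48.3 mm: how far it is pressed down, 0 to 0.008 m. Free, its top is 10 mm above the mouth's level. It pushes back with 5 N at 0, 10 N at 5 mm (lid locked), 13 N at 8 mm (bottomed).
- lid: Loose lid, 0.16 kg, right way up on the bench: round plug of radius 33 mm, brim of radius 49 mm with its underside 15 mm above the lid's foot, hollow clear dome (clears the cap), black wing handle on top. Origin: centre of the foot (lowest face); z up, x along the handle; turned half round it is the same.
- lid_handle (a point): Grip point on the lid's axis, 84 mm above its foot: the handle is an upright straight bar 62 mm long (lid's x), 14 mm thick (lid's y), from 58 to 92 mm above the foot. Axes as the lid's.
- lid_lug (a point): One of the two lugs at the foot of the plug, at +x (the other at -x, so both in line with the handle): reaches 40 mm from the axis, spans 26 deg, 5 mm high. With lugs in the gaps on the free seal the lid's origin is 5 mm below the mouth's level; it can turn only when pressed to 10.5 mm or more below (13 at most); locked, it sits 10 mm below.
- balance_bucket: Bystander: a second aluminium bucket of the same kind, loose on the bench without a stand, its lid already on, 194 mm high. Origin: centre of its underside.
- tube_rack: Bystander: white rack 210 x 66 mm with capped blood tubes, 110 mm high. Origin: centre of its underside.
- specimen_cup: Bystander: specimen cup with a red lid, diameter 64 mm, 66 mm high. Origin: centre of its underside.
- pen_pot: Bystander: black pot of pens, diameter 72 mm, about 150 mm high. Origin: centre of its underside.
- slide_box: Bystander: slide box 87 x 182 x 40 mm. Origin: centre of its underside.
- dropper_bottle: Bystander: small amber dropper bottle, diameter 28 mm, 68 mm high. Origin: centre of its underside.
- spare_bottle: Bystander: a loose capped bottle like the one in the bucket, diameter 61 mm, 132 mm high, standing on the bench. Origin: centre of its underside.
Not all that is in view belongs to the job. There is more than one size of the lid; the job needs the middle-sized.

How it is judged:
By the outcome, as a careful person would: the job done as asked, in the order asked, and still so for the second after the job is handed in, while the arm keeps its last pose, push and grip.
It also fails if it takes over 69 s, if anything falls off the work surface, if the arm or the gripper's body presses on something with over 40 N, if the wrist force passes 120 N, or if a joint passes its speed limit or range.

## Working session

There is one attempt and no reset: what is moved stays moved. The work goes in short steps, Python scripts to look and compute and a tool call to move; the robot and the scene stay as the last step left them, time stands still between calls to the robot, and variables do not carry over. Pictures are saved under pics/ and viewed, about 8 in all and at most 12, crops included, and the job is handed in when it is done.

Besides the shell and the picture viewer there is one more tool, called after "Emit:" as name(argument=value, ...) on one line, values as JSON. play_rows: Moves the arm, as the interface text tells. Its arguments: {"type":"object","properties":{"moves":{"type":"array","items":{"type":"array"}},"jaw":{"type":"number"},"newtons":{"type":"number"}},"required":["moves"]}

```bash
mkdir -p pics; cat > h.py <<'E'
import numpy as np, cv2
from plant import robot, cams, models
def proj(c,X):
    k=cams.get_calibration(c); p=np.array(k["R"])@np.array(X)+np.array(k["t"]).ravel()
    return (k["fx"]*p[0]/p[2]+k["cx"],k["fy"]*p[1]/p[2]+k["cy"])
def cloud(c,d):
    k=cams.get_calibration(c); v,u=np.indices(d.shape)
    P=np.stack([(u-k["cx"])/k["fx"]*d,(v-k["cy"])/k["fy"]*d,d],-1)
    return (P-np.array(k["t"]).ravel())@np.array(k["R"])
def save(n,im,s=1):
    cv2.imwrite(n,cv2.resize(im[:,:,::-1],None,fx=s,fy=s,interpolation=cv2.INTER_CUBIC))
E
python3 - <<'E'
from h import *
ims=[]
for c in("scene","top"):
    im,d=cams.grab_frame(c); im=im.copy(); np.savez(f"{c}.npz",im=im,d=d)
    save(f"pics/{c}0.png",im,1.5)
    for q in("bucket","bucket_mouth","gap","cap_top","lid","lid_handle","balance_bucket"):
        for r in models.landmark_of(c,q)[:4]:
            print(c,q,round(r["score"],2),np.round(r["location"],3),np.round(proj(c,r["location"])))
s=robot.sense();print(s["time_s"],s["ee_pos"],s["tool_rot"],s["gripper_width"])
E
```

```text
scene bucket 0.62 [ 0.5   -0.143 -0.   ] [242. 175.]
scene bucket_mouth 0.91 [ 0.497 -0.142  0.111] [242. 153.]
scene gap 0.85 [ 0.529 -0.161  0.108] [231. 155.]
scene cap_top 0.7 [ 0.498 -0.139  0.147] [242. 146.]
scene lid 0.86 [0.407 0.291 0.003] [358. 234.]
scene lid 0.65 [0.521 0.133 0.003] [297. 226.]
scene lid 0.59 [ 0.389  0.153 -0.002] [328. 207.]
scene lid_handle 0.83 [0.521 0.133 0.083] [299. 210.]
scene lid_handle 0.74 [0.41  0.292 0.118] [365. 213.]
scene lid_handle 0.55 [0.392 0.15  0.061] [329. 195.]
scene balance_bucket 0.75 [ 0.688  0.41  -0.003] [331. 320.]
scene balance_bucket 0.24 [0.518 0.133 0.08 ] [299. 211.]
top bucket 0.78 [ 0.498 -0.138  0.004] [296. 222.]
top bucket_mouth 0.84 [ 0.497 -0.143  0.115] [301. 222.]
top bucket_mouth 0.65 [0.517 0.136 0.   ] [216. 216.]
top gap 0.9 [ 0.53  -0.16   0.116] [306. 211.]
top gap 0.53 [0.514 0.401 0.003] [139. 217.]
top cap_top 0.63 [ 0.498 -0.138  0.15 ] [301. 221.]
top lid 0.98 [ 0.409  0.293 -0.002] [170. 248.]
top lid 0.81 [0.514 0.134 0.002] [217. 217.]
top lid 0.62 [0.387 0.15  0.001] [212. 254.]
top lid_handle 0.77 [0.407 0.289 0.116] [162. 251.]
top lid_handle 0.76 [0.388 0.152 0.063] [209. 256.]
top lid_handle 0.73 [0.519 0.136 0.082] [213. 215.]
top lid_handle 0.32 [ 0.736 -0.01   0.001] [259. 154.]
top balance_bucket 0.65 [0.689 0.409 0.001] [138. 167.]
top balance_bucket 0.44 [ 0.497 -0.144  0.113] [301. 222.]
0.8 [ 0.21014907 -0.56202493  0.25001321] [3.14151752e+00 1.31022708e-05 3.57806239e-01] 1.0001471154059332
```

View pics/scene0.png

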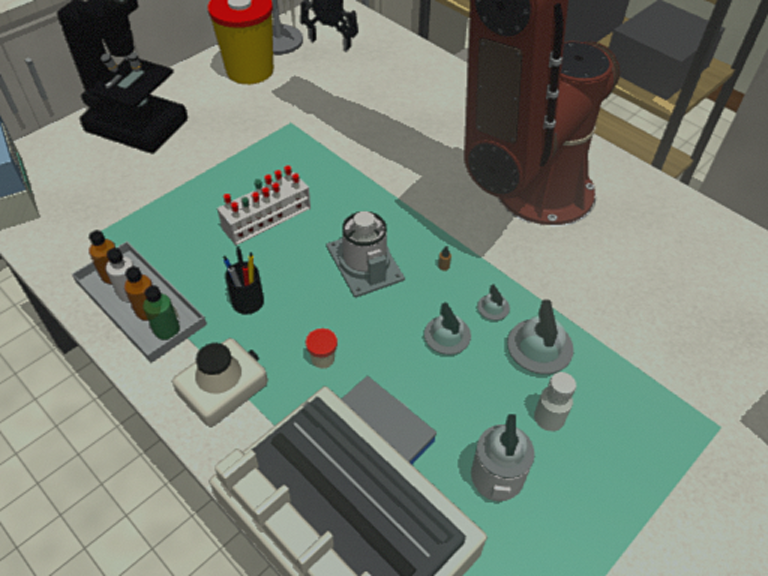

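View pics/top0.png

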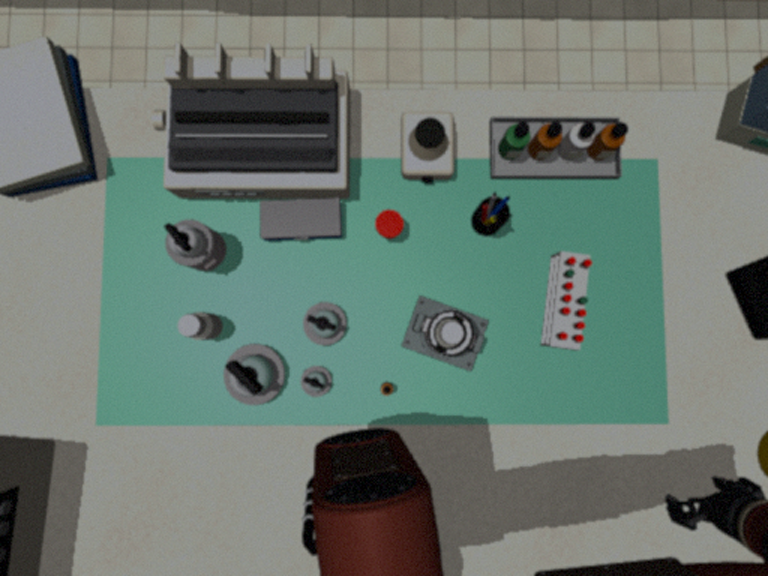

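The scene picture shows the stand with the white cap at about (242,150) in native pixels. There are three loose lids: large at (358,225), middle at (298,215) and small at (329,200). The handle heights of 118, 83 and 62 mm point to the one at (0.519, 0.135), since the task gives 84 mm. Next I'll measure the yaws and confirm with one crop.

```bash
python3 - <<'E'
from h import *
for c in("scene","top"):
    z=np.load(c+".npz"); P=cloud(c,z["d"]); P[z["d"]<=0]=9
    def sel(x,y,r,a,b):
        m=(np.hypot(P[...,0]-x,P[...,1]-y)<r)&(P[...,2]>a)&(P[...,2]<b); return P[m]
    for n,(x,y) in dict(big=(.408,.291),mid=(.519,.134),small=(.389,.151)).items():
        q=sel(x,y,.07,.02,.2); 
        h=q[q[:,2]>q[:,2].max()-.02]; 
        w,v=np.linalg.eigh(np.cov(h[:,:2].T)); b=sel(x,y,.08,.008,.04)
        print(c,n,len(h),"top",q[:,2].max().round(3),"c",h[:,:2].mean(0).round(4),"mid",((h.max(0)+h.min(0))/2).round(3),"yaw",np.degrees(np.arctan2(v[1,1],v[0,1])).round(1),"brim ext",np.ptp(b,0).round(3))
    k=sel(.497,-.141,.03,.143,.155); print(c,"cap",len(k),((k.max(0)+k.min(0))/2).round(4),k.mean(0).round(4))
    g=sel(.497,-.141,.13,.006,.02)
    r=cv2.minAreaRect((g[:,:2]*1000).astype(np.float32)); print(c,"plate",r)
    g=sel(.497,-.141,.055,.116,.13); (cc,rr)=cv2.minEnclosingCircle((g[:,:2]*1000).astype(np.float32)); print(c,"seal",len(g),cc,rr)
im=np.load("scene.npz")["im"]; t=np.load("top.npz")["im"]
a=cv2.resize(im[170:260,270:390],(720,540)) ; 
A=im[175:255,270:390]; B=im[130:210,205:285]
save("pics/crop1.png",np.hstack([A,B]),4)
E
```

```text
scene big 185 top 0.132 c [0.4108 0.2923] mid [0.409 0.29  0.123] yaw 46.8 brim ext [0.139 0.135 0.023]
scene mid 107 top 0.097 c [0.5223 0.1364] mid [0.52  0.135 0.087] yaw 69.5 brim ext [0.121 0.098 0.032]
scene small 58 top 0.069 c [0.3926 0.1555] mid [0.392 0.153 0.06 ] yaw 66.8 brim ext [0.093 0.118 0.032]
scene cap 124 [ 0.4995 -0.1401  0.1491] [ 0.4997 -0.1378  0.1478]
scene plate ((503.7508239746094, -139.32850646972656), (222.0081329345703, 246.48931884765625), 40.81694030761719)
scene seal 161 (497.3561096191406, -140.0371551513672) 51.21280288696289
top big 193 top 0.133 c [0.4064 0.2893] mid [0.406 0.29  0.123] yaw 47.1 brim ext [0.133 0.135 0.02 ]
top mid 85 top 0.099 c [0.5193 0.1346] mid [0.519 0.135 0.091] yaw 69.3 brim ext [0.099 0.096 0.028]
top small 51 top 0.069 c [0.39   0.1524] mid [0.39  0.153 0.06 ] yaw 69.0 brim ext [0.105 0.11  0.032]
top cap 177 [ 0.4965 -0.1391  0.1489] [ 0.4971 -0.1391  0.148 ]
top plate ((502.89154052734375, -137.5368194580078), (238.78414916992188, 229.38153076171875), 83.7820816040039)
top seal 156 (497.46307373046875, -139.41038513183594) 48.35288619995117
```

View pics/crop1.png

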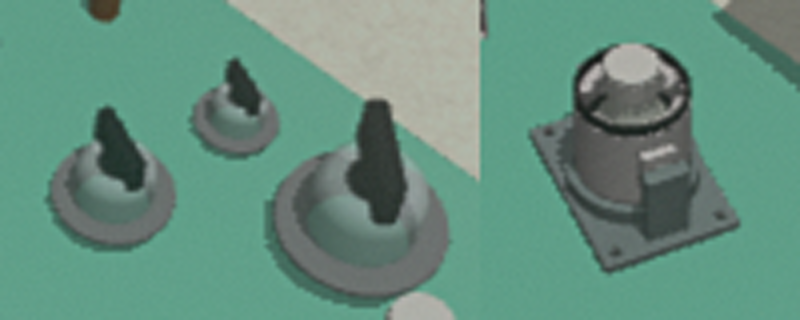

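The crop shows the middle lid at about (110,190) in the crop, native (297,222). Its 98 mm brim and 92 mm handle top fit; the other two are clearly smaller and larger. The bucket is at right with its cap on. Setting out for the cap.

```bash
cat >> h.py <<'E'
from scipy.spatial.transform import Rotation as Ro
def plan(p,yaw,n=None):
    """rows to pose p (m), yaw (deg), tool down"""
    s=robot.sense(); R=Ro.from_euler("xyz",s["tool_rot"]); p0=np.array(s["ee_pos"])*1000; p=np.array(p)*1000
    T=Ro.from_euler("xyz",[180,0,yaw],degrees=True)
    w=(R.inv()*T).as_rotvec(degrees=True)
    n=n or int(np.ceil(max(np.linalg.norm(p-p0)/40,np.linalg.norm(w)/7.1)))
    print("t",round(s["time_s"],2),"p",p0.round(1),"yaw",np.degrees(s["tool_rot"]).round(1),"q6",round(s["joint_positions"][5],2),"F",np.round(s["ft_force"],1),"M",np.round(s["torque"],2),"w",round(s["gripper_width"],3),"dist",(p-p0).round(1))
    for i in range(n):
        Ri=R*Ro.from_rotvec(w*i/n,degrees=True)
        print([list(Ri.inv().apply((p-p0)/n).round(1)),list((w/n).round(2))])
E
python3 - <<'E'
from h import *
for c in("scene","top"):
    z=np.load(c+".npz"); P=cloud(c,z["d"]); r=np.hypot(P[...,0]-.4973,P[...,1]+.140)
    q=P[(z["d"]>0)&(r>.052)&(r<.1)&(P[...,2]>.06)&(P[...,2]<.1)]
    w,v=np.linalg.eigh(np.cov(q[:,:2].T)); print(c,len(q),"post axis deg",np.degrees(np.arctan2(v[1,1],v[0,1])),q.mean(0))
plan([.4973,-.14,.25],110)
E
```

```text
scene 133 post axis deg 81.28423900383119 [ 0.52148688 -0.08028262  0.08001199]
top 162 post axis deg 70.1555964307769 [ 0.49771948 -0.13804249  0.08539137]
t 0.8 p [ 210.1 -562.   250. ] yaw [180.    0.   20.5] q6 1.35 F [-0.2 -0.5 -0.5] M [-0.02 -0.04  0.  ] w 1.0 dist [287.2 422.   -0. ]
[[np.float64(32.1), np.float64(-22.7), np.float64(-0.0)], [np.float64(0.0), np.float64(0.0), np.float64(-6.88)]]
[[np.float64(34.5), np.float64(-18.7), np.float64(-0.0)], [np.float64(0.0), np.float64(0.0), np.float64(-6.88)]]
[[np.float64(36.5), np.float64(-14.4), np.float64(-0.0)], [np.float64(0.0), np.float64(0.0), np.float64(-6.88)]]
[[np.float64(38.0), np.float64(-9.9), np.float64(-0.0)], [np.float64(0.0), np.float64(0.0), np.float64(-6.88)]]
[[np.float64(38.9), np.float64(-5.3), np.float64(-0.0)], [np.float64(0.0), np.float64(0.0), np.float64(-6.88)]]
[[np.float64(39.3), np.float64(-0.6), np.float64(0.0)], [np.float64(0.0), np.float64(0.0), np.float64(-6.88)]]
[[np.float64(39.0), np.float64(4.1), np.float64(0.0)], [np.float64(0.0), np.float64(0.0), np.float64(-6.88)]]
[[np.float64(38.3), np.float64(8.8), np.float64(0.0)], [np.float64(0.0), np.float64(0.0), np.float64(-6.88)]]
[[np.float64(36.9), np.float64(13.3), np.float64(0.0)], [np.float64(0.0), np.float64(0.0), np.float64(-6.88)]]
[[np.float64(35.1), np.float64(17.6), np.float64(0.0)], [np.float64(0.0), np.float64(0.0), np.float64(-6.88)]]
[[np.float64(32.7), np.float64(21.7), np.float64(0.0)], [np.float64(0.0), np.float64(0.0), np.float64(-6.88)]]
[[np.float64(29.9), np.float64(25.5), np.float64(0.0)], [np.float64(0.0), np.float64(0.0), np.float64(-6.88)]]
[[np.float64(26.6), np.float64(28.9), np.float64(0.0)], [np.float64(0.0), np.float64(0.0), np.float64(-6.88)]]
```

Emit:
play_rows(moves=[[[32,-23,0],[0,0,-6.9]],[[34.5,-18.5,0],[0,0,-6.9]],[[36.5,-14.5,0],[0,0,-6.9]],[[38,-10,0],[0,0,-6.9]],[[39,-5,0],[0,0,-6.9]]], jaw=0.25, newtons=50)

```text
time_s: 1.22
ee_pos: [0.3185, -0.3988, 0.247]
tool_rot: [-3.14, 0.0, 0.97]
ft_force: [0.1, -0.2, -0.1]
gripper_width: 0.747
```

Emit:
play_rows(moves=[[[39,-0.5,0],[0,0,-6.9]],[[39,4,0],[0,0,-6.9]],[[38,9,0],[0,0,-6.9]],[[37,13,0],[0,0,-6.9]],[[35,17.5,0],[0,0,-6.9]]])

```text
time_s: 1.63
ee_pos: [0.4282, -0.2261, 0.2477]
tool_rot: [3.141, 0.001, 1.596]
ft_force: [1.2, -0.9, -1.1]
gripper_width: 0.751
```

```bash
sed -i 's/print(\[list(Ri.inv().apply((p-p0)\/n).round(1)),list((w\/n).round(2))\])/print([Ri.inv().apply((p-p0)\/n).round(1).tolist(),(w\/n).round(2).tolist()])/' h.py; python3 - <<'E'
from h import *
plan([.4973,-.14,.2],110)
E
```

```text
t 1.63 p [ 428.2 -226.1  247.7] yaw [1.80e+02 1.00e-01 9.14e+01] q6 0.79 F [ 1.2 -0.9 -1.1] M [-0.07 -0.03  0.03] w 0.751 dist [ 69.1  86.1 -47.7]
[[21.1, 17.8, 11.9], [0.01, 0.02, -4.64]]
[[19.6, 19.5, 11.9], [0.01, 0.02, -4.64]]
[[17.9, 21.0, 11.9], [0.01, 0.02, -4.64]]
[[16.2, 22.4, 11.9], [0.01, 0.02, -4.64]]
```

Emit:
play_rows(moves=[[[21,18,12],[0,0,-4.6]],[[19.5,19.5,12],[0,0,-4.6]],[[18,21,12],[0,0,-4.6]],[[16,22.5,12],[0,0,-4.6]],[[0,0,0],[0,0,0]]])

```text
time_s: 2.05
ee_pos: [0.5029, -0.1289, 0.2001]
tool_rot: [3.137, 0.005, 1.949]
ft_force: [0.2, 0.2, -0.8]
gripper_width: 0.748
```

```bash
python3 - <<'E'
from h import *
im,d=cams.grab_frame("scene"); save("pics/pre.png",im[100:190,190:290],6)
plan([.4973,-.14,.147],110)
for c in("scene","top"):
    if c=="top": cams.grab_frame(c)
    for q in("cap_top","bucket_mouth"):
        for r in models.landmark_of(c,q)[:1]: print(c,q,r["score"],np.round(r["location"],4))
E
```

```text
t 2.1 p [ 502.3 -130.3  201.2] yaw [179.8   0.4 111.4] q6 0.69 F [-0.7 -0.3 -0.2] M [ 0.02 -0.04  0.01] w 0.749 dist [ -5.   -9.7 -54.2]
[[-3.4, -4.2, 27.1], [0.12, 0.18, 0.72]]
[[-3.6, -4.1, 27.1], [0.12, 0.18, 0.72]]
scene cap_top 0.48 [ 0.4977 -0.1402  0.1472]
scene bucket_mouth 0.65 [ 0.4984 -0.142   0.1106]
top cap_top 0.17 [ 0.498  -0.1418  0.1113]
top bucket_mouth 0.83 [ 0.4974 -0.1422  0.112 ]
```

View pics/pre.png

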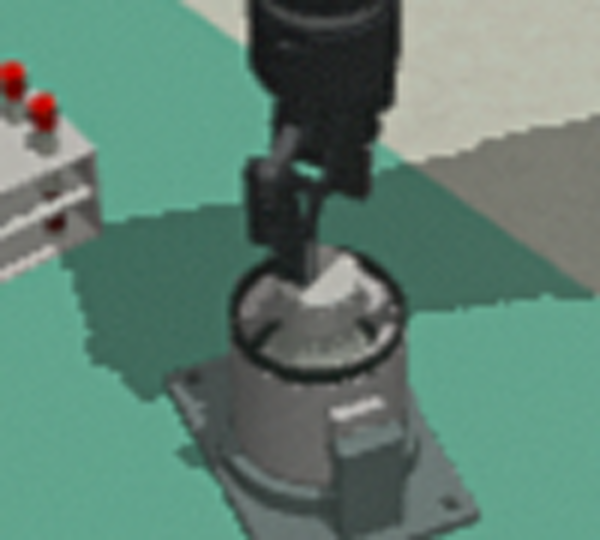

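The picture shows the gripper above the cap with the fingers still clear, and the cap at crop (340,280). The arm sits about 10 mm past the centre, so I'll correct that and then descend.

Emit:
play_rows(moves=[[[-4,-4,8],[0,0,0]],[[-3,-3,8],[0,0,0]],[[0,0,0],[0,0,0]],[[0,0,0],[0,0,0]]])

```text
time_s: 2.68
ee_pos: [0.4968, -0.1469, 0.1867]
tool_rot: [3.135, 0.011, 1.932]
ft_force: [-0.8, -0.2, 0.1]
gripper_width: 0.747
```

```bash
python3 -c "
from h import *
plan([.4975,-.141,.147],110)"
```

```text
t 2.68 p [ 496.8 -146.9  186.7] yaw [179.6   0.6 110.7] q6 0.67 F [-0.8 -0.2  0.1] M [-0.01 -0.01  0.04] w 0.747 dist [  0.7   5.9 -39.7]
[[2.9, 1.3, 19.8], [0.2, 0.31, 0.36]]
[[2.8, 1.3, 19.8], [0.2, 0.31, 0.36]]
```

Emit:
play_rows(moves=[[[3,1,10],[0.2,0.3,0]],[[2,1,10],[0.2,0.3,0]],[[0,0,10],[0,0,0]],[[0,0,6],[0,0,0]],[[0,0,0],[0,0,0]]])

```text
time_s: 3.1
ee_pos: [0.4964, -0.1414, 0.1461]
tool_rot: [-3.14, -0.002, 1.931]
ft_force: [-0.2, -0.3, 0.4]
gripper_width: 0.745
```

```bash
python3 -c "
from h import *
plan([.4975,-.141,.146],110)"
```

```text
t 3.1 p [ 496.4 -141.4  146.1] yaw [-1.799e+02 -1.000e-01  1.106e+02] q6 0.68 F [-0.2 -0.3  0.4] M [0.05 0.   0.03] w 0.745 dist [ 1.1  0.4 -0.1]
[[-0.0, 1.2, 0.1], [-0.09, -0.09, 0.63]]
```

Good. Close on the cap.

Emit:
play_rows(moves=[[[0,0.5,0],[0,0,0]],[[0,0,0],[0,0,0]],[[0,0,0],[0,0,0]],[[0,0,0],[0,0,0]],[[0,0,0],[0,0,0]]], jaw=1, newtons=50)

```text
time_s: 3.52
ee_pos: [0.4976, -0.1403, 0.1459]
tool_rot: [-3.142, -0.002, 1.932]
ft_force: [1.5, -0.9, -2.8]
gripper_width: 0.521
```

```bash
python3 -c "
from h import *
plan([.4975,-.141,.146],110)"
```

```text
t 3.52 p [ 497.6 -140.3  145.9] yaw [-1.800e+02 -1.000e-01  1.107e+02] q6 0.68 F [ 1.5 -0.9 -2.8] M [ 0.03 -0.15 -0.03] w 0.521 dist [-0.1 -0.7  0.1]
[[-0.6, -0.3, -0.1], [-0.0, -0.14, 0.7]]
```

Emit:
play_rows(moves=[[[0,0,0],[0,0,5]],[[0,0,0],[0,0,5]],[[0,0,0],[0,0,5]],[[0,0,0],[0,0,5]],[[0,0,0],[0,0,5]]])

```text
time_s: 3.93
ee_pos: [0.4975, -0.1403, 0.1458]
tool_rot: [-3.14, -0.002, 1.481]
ft_force: [-0.4, 0.5, -2.5]
gripper_width: 0.52
```

```bash
python3 -c "
from h import *
plan([.4976,-.1403,.146],110,1)"
```

```text
t 3.93 p [ 497.5 -140.3  145.8] yaw [-1.799e+02 -1.000e-01  8.480e+01] q6 1.13 F [-0.4  0.5 -2.5] M [ 0.01 -0.13  0.09] w 0.52 dist [0.1 0.  0.2]
[[0.1, 0.1, -0.2], [-0.05, -0.14, -25.17]]
```

Torque is 0.09 N m, just the thread friction. Continue.

Emit:
play_rows(moves=[[[0,0,0],[0,0,4]],[[0,0,0],[0,0,4]],[[0,0,0],[0,0,4]]])

```text
time_s: 4.18
ee_pos: [0.4974, -0.1403, 0.1458]
tool_rot: [-3.14, -0.002, 1.259]
ft_force: [0.0, 1.1, -2.3]
gripper_width: 0.526
```

```bash
python3 -c "
from h import *
plan([.4976,-.1403,.146],110,1)"
```

```text
t 4.18 p [ 497.4 -140.3  145.8] yaw [-1.799e+02 -1.000e-01  7.220e+01] q6 1.35 F [ 0.   1.1 -2.3] M [-0.03 -0.08  0.09] w 0.526 dist [0.2 0.  0.2]
[[0.1, 0.2, -0.2], [-0.08, -0.14, -37.85]]
```

Emit:
play_rows(moves=[[[0,0,0],[0,0,4]],[[0,0,0],[0,0,4]]])

```text
time_s: 4.35
ee_pos: [0.4974, -0.1403, 0.1459]
tool_rot: [-3.139, -0.002, 1.113]
ft_force: [1.6, -0.3, -2.3]
gripper_width: 0.522
```

Emit:
play_rows(moves=[[[0,0,0],[0,0,3]],[[0,0,0],[0,0,3]]])

```text
time_s: 4.52
ee_pos: [0.4973, -0.1403, 0.1458]
tool_rot: [-3.139, -0.001, 1.002]
ft_force: [1.2, -0.1, -2.0]
gripper_width: 0.516
```

```bash
python3 -c "
from h import *
plan([.4976,-.1403,.146],110,1)"
```

```text
t 4.52 p [ 497.3 -140.3  145.8] yaw [-1.798e+02 -1.000e-01  5.740e+01] q6 1.61 F [ 1.2 -0.1 -2. ] M [-0.05 -0.11  0.13] w 0.516 dist [ 0.3 -0.   0.2]
[[0.1, 0.2, -0.2], [-0.11, -0.14, -52.62]]
```

Emit:
play_rows(moves=[[[0,0,0],[0,0,3]],[[0,0,0],[0,0,3]]])

```text
time_s: 4.68
ee_pos: [0.4973, -0.1403, 0.1458]
tool_rot: [-3.139, -0.001, 0.892]
ft_force: [0.8, -0.3, -2.8]
gripper_width: 0.519
```

```bash
python3 -c "
from h import *
plan([.4976,-.1403,.146],110,1)"
```

```text
t 4.68 p [ 497.3 -140.3  145.8] yaw [-1.798e+02 -1.000e-01  5.110e+01] q6 1.72 F [ 0.8 -0.3 -2.8] M [-0.05 -0.16  0.14] w 0.519 dist [ 0.3 -0.   0.2]
[[0.2, 0.3, -0.2], [-0.12, -0.14, -58.92]]
```

Emit:
play_rows(moves=[[[0,0,0],[0,0,3]],[[0,0,0],[0,0,3]]])

```text
time_s: 4.85
ee_pos: [0.498, -0.1395, 0.1459]
tool_rot: [-3.139, -0.003, 0.785]
ft_force: [2.2, 0.4, -4.4]
gripper_width: 0.519
```

```bash
python3 -c "
from h import *
plan([.4976,-.1403,.146],110,1)"
```

```text
t 4.85 p [ 498.  -139.5  145.9] yaw [-179.8   -0.2   45. ] q6 1.83 F [ 2.2  0.4 -4.4] M [ 0.07 -0.53  1.59] w 0.519 dist [-0.4 -0.8  0.1]
[[-0.8, 0.3, -0.1], [-0.05, -0.26, -65.05]]
```

The torque jumped to 1.6 N m after 65.7° (1.15 rad), so the cap is tight. Release and rise.

Emit:
play_rows(moves=[[[0,0,0],[0,0,1]],[[0,0,0],[0,0,0]]])

```text
time_s: 5.02
ee_pos: [0.4987, -0.1388, 0.146]
tool_rot: [-3.139, -0.005, 0.767]
ft_force: [0.9, -1.5, -3.5]
gripper_width: 0.515
```

```bash
python3 -c "
from h import *
plan([.4976,-.1403,.146],110,1)"
```

```text
t 5.02 p [ 498.7 -138.8  146. ] yaw [-179.8   -0.3   44. ] q6 1.85 F [ 0.9 -1.5 -3.5] M [ 0.12 -0.4   0.51] w 0.515 dist [-1.1 -1.5  0. ]
[[-1.9, 0.3, -0.0], [0.03, -0.35, -66.04]]
```

Emit:
play_rows(moves=[[[0,0,0],[0,0,0]],[[0,0,0],[0,0,0]],[[0,0,0],[0,0,0]]], jaw=0.25)

```text
time_s: 5.27
ee_pos: [0.4986, -0.1393, 0.1466]
tool_rot: [-3.14, -0.004, 0.768]
ft_force: [1.2, -0.2, 0.5]
gripper_width: 0.751
```

Emit:
play_rows(moves=[[[0,0,-15],[0,0,0]],[[0,0,-25],[0,0,0]],[[0,0,-35],[0,0,0]],[[0,0,-20],[0,0,0]],[[0,0,0],[0,0,0]]])

```text
time_s: 5.68
ee_pos: [0.4965, -0.14, 0.2445]
tool_rot: [-3.136, -0.001, 0.768]
ft_force: [1.4, -0.2, -0.1]
gripper_width: 0.749
```

```bash
python3 -c "
from h import *
plan([.519,.1347,.2],69.4)"
```

```text
t 5.68 p [ 496.5 -140.   244.5] yaw [-1.797e+02 -1.000e-01  4.400e+01] q6 1.84 F [ 1.4 -0.2 -0.1] M [-0.   -0.03  0.05] w 0.749 dist [ 22.5 274.7 -44.5]
[[29.6, -25.9, 6.5], [-0.04, -0.02, -3.63]]
[[31.2, -24.0, 6.5], [-0.04, -0.02, -3.63]]
[[32.6, -22.0, 6.5], [-0.04, -0.02, -3.63]]
[[33.9, -19.9, 6.4], [-0.04, -0.02, -3.63]]
[[35.1, -17.7, 6.4], [-0.04, -0.02, -3.63]]
[[36.2, -15.5, 6.4], [-0.04, -0.02, -3.63]]
[[37.1, -13.2, 6.4], [-0.04, -0.02, -3.63]]
```

Emit:
play_rows(moves=[[[29.5,-26,6],[0,0,-3.6]],[[31,-24,6],[0,0,-3.6]],[[32.5,-22,6],[0,0,-3.6]],[[34,-20,6],[0,0,-3.6]],[[35,-17.5,6],[0,0,-3.6]]], jaw=0.5)

```text
time_s: 6.1
ee_pos: [0.5147, 0.0531, 0.2158]
tool_rot: [3.137, -0.0, 1.08]
ft_force: [1.3, -0.4, -0.1]
gripper_width: 0.503
```

Emit:
play_rows(moves=[[[36,-15.5,6],[0,0,-3.6]],[[15,-5,3],[0,0,-3.6]],[[0,0,0],[0,0,0]]])

```text
time_s: 6.35
ee_pos: [0.5179, 0.1164, 0.2035]
tool_rot: [3.14, 0.0, 1.222]
ft_force: [-0.3, -0.5, -0.0]
gripper_width: 0.501
```

```bash
python3 -c "
from h import *
im,d=cams.grab_frame('scene')
save('pics/lid1.png',im[130:250,240:360],4.5)
plan([.5195,.1347,.14],69.4)
for q in ('lid_handle','lid'):
  for r in models.landmark_of('scene',q)[:4]: print(q,r['score'],np.round(r['location'],4))
"
```

```text
t 6.4 p [517.8 115.3 203.7] yaw [179.9   0.   69.8] q6 1.9 F [-1.1 -0.   0.2] M [ 0.04  0.06 -0.03] w 0.501 dist [  1.7  19.4 -63.7]
[[9.4, -2.6, 31.8], [0.05, 0.02, 0.2]]
[[9.4, -2.6, 31.8], [0.05, 0.02, 0.2]]
lid_handle 0.7 [0.3875 0.1465 0.0583]
lid_handle 0.66 [0.4106 0.2927 0.1178]
lid_handle 0.62 [0.5187 0.1328 0.08  ]
lid 0.91 [5.200e-01 1.331e-01 1.000e-04]
lid 0.9 [0.4061 0.2923 0.0023]
lid 0.65 [ 0.386   0.1558 -0.0035]
```

View pics/lid1.png

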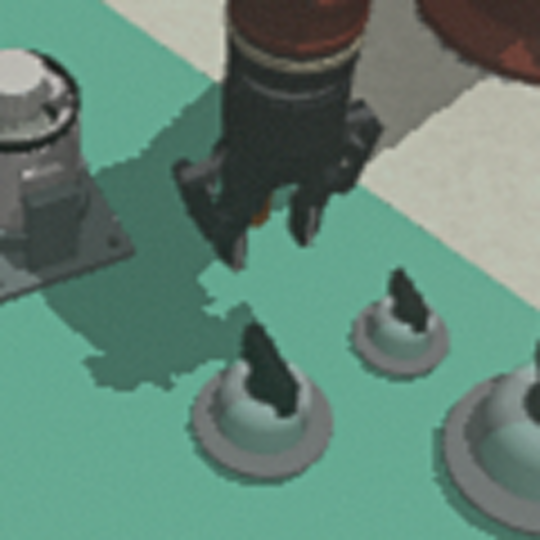

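The picture shows the gripper still about 20 mm short of the middle lid's handle at crop (268,370). The cap and stand look undisturbed. Move over and descend.

Emit:
play_rows(moves=[[[9,-2,20],[0,0,0]],[[9,-2,20],[0,0,0]],[[0,0,5],[0,0,0]],[[0,0,0],[0,0,0]],[[0,0,0],[0,0,0]]])

```text
time_s: 6.92
ee_pos: [0.5233, 0.1241, 0.1606]
tool_rot: [3.134, 0.002, 1.199]
ft_force: [0.0, 0.7, -0.4]
gripper_width: 0.5
```

```bash
python3 -c "
from h import *
plan([.519,.1347,.082],69.4,4)"
```

```text
t 6.92 p [523.3 124.1 160.6] yaw [1.796e+02 1.000e-01 6.870e+01] q6 1.93 F [ 0.   0.7 -0.4] M [-0.    0.06  0.02] w 0.5 dist [ -4.3  10.6 -78.6]
[[2.1, -2.1, 19.6], [0.1, 0.02, -0.17]]
[[2.1, -2.1, 19.6], [0.1, 0.02, -0.17]]
[[2.1, -2.0, 19.6], [0.1, 0.02, -0.17]]
[[2.1, -2.0, 19.7], [0.1, 0.02, -0.17]]
```

Emit:
play_rows(moves=[[[4,-3,10],[0,0,0]],[[3,-3,10],[0.2,0,0]],[[1,-2,10],[0.2,0,0]],[[0,0,5],[0,0,0]],[[0,0,0],[0,0,0]]])

```text
time_s: 7.33
ee_pos: [0.5201, 0.1327, 0.1251]
tool_rot: [3.138, 0.001, 1.195]
ft_force: [0.6, -0.4, -1.0]
gripper_width: 0.499
```

```bash
python3 -c "
from h import *
plan([.519,.1347,.082],69.4,3)"
```

```text
t 7.33 p [520.1 132.7 125.1] yaw [179.8   0.   68.5] q6 1.95 F [ 0.6 -0.4 -1. ] M [0.02 0.03 0.03] w 0.499 dist [ -1.1   2.  -43.1]
[[0.5, -0.6, 14.4], [0.06, 0.01, -0.31]]
[[0.5, -0.6, 14.4], [0.06, 0.01, -0.31]]
[[0.5, -0.6, 14.4], [0.06, 0.01, -0.31]]
```

Emit:
play_rows(moves=[[[1,-1,13],[0,0,-0.5]],[[0.5,-0.5,13],[0,0,-0.4]],[[0,0,10],[0,0,0]],[[0,0,6],[0,0,0]],[[0,0,0],[0,0,0]]])

```text
time_s: 7.75
ee_pos: [0.5193, 0.1348, 0.0803]
tool_rot: [3.138, 0.001, 1.212]
ft_force: [-0.8, -1.5, 0.1]
gripper_width: 0.503
```

```bash
python3 -c "
from h import *
plan([.519,.1347,.082],69.4,1)"
```

```text
t 7.75 p [519.3 134.8  80.3] yaw [179.8   0.   69.4] q6 1.94 F [-0.8 -1.5  0.1] M [ 0.06 -0.   -0.03] w 0.503 dist [-0.3 -0.1  1.7]
[[-0.2, -0.3, -1.7], [0.2, 0.05, 0.02]]
```

Emit:
play_rows(moves=[[[0,0,-1],[0,0,0]],[[0,0,0],[0,0,0]],[[0,0,0],[0,0,0]],[[0,0,0],[0,0,0]],[[0,0,0],[0,0,0]]], jaw=1, newtons=90)

```text
time_s: 8.17
ee_pos: [0.5197, 0.1347, 0.0823]
tool_rot: [3.138, 0.001, 1.211]
ft_force: [-0.5, 0.1, -2.1]
gripper_width: 0.148
```

```bash
python3 -c "
from h import *
plan([.519,.1347,.3],110,1)"
```

```text
t 8.17 p [519.7 134.7  82.3] yaw [179.8   0.   69.4] q6 1.94 F [-0.5  0.1 -2.1] M [-0.03  0.05 -0.01] w 0.148 dist [ -0.7   0.  217.7]
[[-0.4, 0.2, -217.7], [0.21, 0.12, -40.6]]
```

Gripped at 12.6 mm width, 82 mm above the foot. Lift.

Emit:
play_rows(moves=[[[0,0,-20],[0,0,0]],[[0,0,-30],[0,0,0]],[[0,0,-35],[0,0,-4]],[[0,0,-35],[0,0,-5]],[[0,0,-35],[0,0,-5]]])

```text
time_s: 8.58
ee_pos: [0.514, 0.1348, 0.2337]
tool_rot: [-3.13, 0.004, 1.461]
ft_force: [0.5, -0.9, -2.7]
gripper_width: 0.147
```

Emit:
play_rows(moves=[[[0,0,-25],[0,0,-5]],[[0,0,-10],[0,0,-5]],[[0,0,0],[0,0,0]]])

```text
time_s: 8.83
ee_pos: [0.5168, 0.1349, 0.2798]
tool_rot: [-3.141, 0.002, 1.649]
ft_force: [0.6, 0.5, -1.0]
gripper_width: 0.15
```

```bash
python3 -c "
from h import *
plan([.4974,-.1403,.275],150)"
```

```text
t 8.83 p [516.8 134.9 279.8] yaw [-1.80e+02  1.00e-01  9.45e+01] q6 1.5 F [ 0.6  0.5 -1. ] M [ 0.01 -0.02 -0.02] w 0.15 dist [ -19.4 -275.2   -4.8]
[[-34.1, -5.1, 0.7], [-0.01, 0.01, -6.94]]
[[-33.2, -9.2, 0.7], [-0.01, 0.01, -6.94]]
[[-31.9, -13.1, 0.7], [-0.01, 0.01, -6.94]]
[[-30.1, -16.9, 0.7], [-0.01, 0.01, -6.94]]
[[-27.8, -20.4, 0.6], [-0.01, 0.01, -6.94]]
[[-25.1, -23.6, 0.6], [-0.01, 0.01, -6.94]]
[[-22.1, -26.5, 0.6], [-0.01, 0.01, -6.94]]
[[-18.7, -29.0, 0.6], [-0.01, 0.01, -6.94]]
```

Emit:
play_rows(moves=[[[-25,-3,0],[0,0,-6]],[[-33,-8,0],[0,0,-6.9]],[[-32,-12,0],[0,0,-6.9]],[[-30,-16,0],[0,0,-6.9]],[[-28,-20,0],[0,0,-6.9]]])

```text
time_s: 9.25
ee_pos: [0.5068, -0.0206, 0.2779]
tool_rot: [3.141, 0.0, 2.229]
ft_force: [1.3, 0.2, -1.8]
gripper_width: 0.144
```

```bash
python3 -c "
from h import *
plan([.4974,-.1403,.275],150)"
```

```text
t 9.25 p [506.8 -20.6 277.9] yaw [180.    0.  127.7] q6 0.61 F [ 1.3  0.2 -1.8] M [-0.03 -0.03 -0.02] w 0.144 dist [  -9.4 -119.7   -2.9]
[[-22.2, -20.2, 0.7], [0.01, 0.0, -5.58]]
[[-20.2, -22.2, 0.7], [0.01, 0.0, -5.58]]
[[-17.9, -24.1, 0.7], [0.01, 0.0, -5.58]]
[[-15.5, -25.7, 0.7], [0.01, 0.0, -5.58]]
```

Emit:
play_rows(moves=[[[-20,-18,0],[0,0,-5.5]],[[-18,-20,0],[0,0,-5.5]],[[-15,-18,0],[0,0,-5.5]],[[-7,-12,0],[0,0,-4]],[[0,0,0],[0,0,0]]])

```text
time_s: 9.67
ee_pos: [0.4976, -0.121, 0.2715]
tool_rot: [-3.14, -0.005, 2.59]
ft_force: [-0.2, 0.2, -1.0]
gripper_width: 0.151
```

```bash
python3 -c "
from h import *
im,d=cams.grab_frame('top'); np.savez('t2.npz',im=im,d=d)
P=cloud('top',d); q=P[(d>0)&(np.hypot(P[...,0]-.5,P[...,1]+.14)<.075)&(P[...,2]>.19)&(P[...,2]<.225)]
(cc,rr)=cv2.minEnclosingCircle((q[:,:2]*1000).astype(np.float32)); print('brim',len(q),cc,rr)
im,d=cams.grab_frame('scene')
save('pics/over.png',im[90:200,180:300],5)
P=cloud('scene',d); q=P[(d>0)&(np.hypot(P[...,0]-.5,P[...,1]+.14)<.075)&(P[...,2]>.19)&(P[...,2]<.225)]
(cc,rr)=cv2.minEnclosingCircle((q[:,:2]*1000).astype(np.float32)); print('brim',len(q),cc,rr)
for c in('top','scene'):
  for q in('lid','lid_lug'):
    for r in models.landmark_of(c,q)[:5]: 
      if r['location'][1]<0: print(c,q,r['score'],np.round(r['location'],4))
plan([.4974,-.1403,.255],150)"
```

```text
brim 104 (506.3411865234375, -100.101318359375) 42.4877815246582
brim 310 (499.3911437988281, -119.12338256835938) 51.31723403930664
top lid 0.48 [ 0.4935 -0.1213  0.1932]
top lid_lug 0.66 [ 7.570e-01 -2.439e-01 -2.000e-04]
top lid_lug 0.49 [ 0.4664 -0.104   0.1914]
scene lid 0.95 [ 0.4959 -0.1191  0.191 ]
scene lid_lug 0.62 [ 0.4647 -0.1017  0.1889]
t 9.97 p [ 498.3 -117.6  272.9] yaw [-180.    -0.2  148.5] q6 0.06 F [ 0.1 -0.2 -1.5] M [ 0.01 -0.03  0.  ] w 0.149 dist [ -0.9 -22.7 -17.9]
[[-11.2, -19.8, 17.8], [-0.04, -0.22, -1.53]]
```

View pics/over.png

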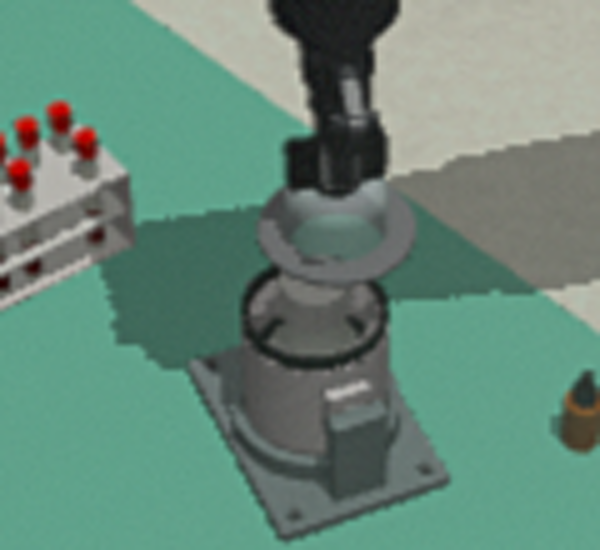

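The picture shows the lid held level at crop (335,225) above the bucket mouth at (315,320), with dark marks in the mouth at (268,330) and (355,325). I'll check the gap angles from the first frames before inserting.

```bash
python3 -c "
from h import *
for c in('top','scene'):
  z=np.load(c+'.npz'); P=cloud(c,z['d']); g=z['im'].mean(2)
  print(c)
  for a in range(0,360,15):
    u,v=proj(c,[.4974+.039*np.cos(np.radians(a)),-.1403+.039*np.sin(np.radians(a)),.112]); 
    j,i=int(round(v)),int(round(u)); print(a,(i,j),'z',P[j,i,2].round(3),'grey',int(g[j,i]),end=' | ')
  print()
plan([.4974,-.1403,.255],150)"
```

```text
top
0 (300, 209) z 0.109 grey 144 | 15 (297, 210) z 0.108 grey 136 | 30 (294, 211) z 0.113 grey 138 | 45 (291, 213) z 0.109 grey 138 | 60 (289, 216) z 0.114 grey 138 | 75 (288, 219) z 0.116 grey 138 | 90 (288, 222) z 0.109 grey 141 | 105 (288, 225) z 0.112 grey 140 | 120 (289, 228) z 0.111 grey 144 | 135 (291, 231) z 0.075 grey 23 | 150 (294, 233) z 0.08 grey 14 | 165 (297, 234) z 0.074 grey 76 | 180 (300, 234) z 0.117 grey 141 | 195 (303, 234) z 0.112 grey 140 | 210 (306, 233) z 0.114 grey 135 | 225 (309, 231) z 0.11 grey 131 | 240 (311, 228) z 0.109 grey 146 | 255 (312, 225) z 0.111 grey 143 | 270 (312, 222) z 0.114 grey 144 | 285 (312, 219) z 0.114 grey 144 | 300 (311, 216) z 0.114 grey 146 | 315 (309, 213) z 0.09 grey 84 | 330 (306, 211) z 0.075 grey 43 | 345 (303, 210) z 0.075 grey 39 | 
scene
0 (234, 159) z 0.117 grey 81 | 15 (236, 161) z 0.119 grey 34 | 30 (239, 161) z 0.123 grey 58 | 45 (242, 162) z 0.123 grey 31 | 60 (245, 162) z 0.117 grey 30 | 75 (248, 161) z 0.118 grey 46 | 90 (251, 159) z 0.119 grey 85 | 105 (253, 157) z 0.11 grey 120 | 120 (254, 155) z 0.111 grey 165 | 135 (254, 153) z 0.087 grey 79 | 150 (254, 151) z 0.104 grey 78 | 165 (253, 149) z 0.103 grey 154 | 180 (251, 147) z 0.114 grey 171 | 195 (248, 146) z 0.151 grey 177 | 210 (246, 145) z 0.148 grey 172 | 225 (243, 144) z 0.147 grey 171 | 240 (240, 145) z 0.15 grey 173 | 255 (237, 145) z 0.149 grey 177 | 270 (234, 147) z 0.113 grey 173 | 285 (232, 149) z 0.113 grey 174 | 300 (231, 151) z 0.111 grey 174 | 315 (230, 153) z 0.099 grey 82 | 330 (231, 155) z 0.083 grey 73 | 345 (232, 157) z 0.073 grey 39 | 
t 9.97 p [ 498.3 -117.6  272.9] yaw [-180.    -0.2  148.5] q6 0.06 F [ 0.1 -0.2 -1.5] M [ 0.01 -0.03  0.  ] w 0.149 dist [ -0.9 -22.7 -17.9]
[[-11.2, -19.8, 17.8], [-0.04, -0.22, -1.53]]
```

Emit:
play_rows(moves=[[[-6,-9,0],[0,0,-0.7]],[[-5,-9,0],[0,0.2,-0.7]],[[0,0,0],[0,0,0]],[[0,0,0],[0,0,0]]])

```text
time_s: 10.3
ee_pos: [0.4992, -0.1353, 0.2733]
tool_rot: [-3.142, -0.007, 2.618]
ft_force: [-0.7, 0.1, -1.2]
gripper_width: 0.146
```

```bash
python3 -c "
from h import *
plan([.4974,-.1403,.245],150,2)"
```

```text
t 10.3 p [ 499.2 -135.3  273.3] yaw [-180.    -0.4  150. ] q6 0.01 F [-0.7  0.1 -1.2] M [-0.01 -0.01  0.02] w 0.146 dist [ -1.8  -5.  -28.3]
[[-0.6, -2.6, 14.1], [-0.0, -0.19, -0.01]]
[[-0.5, -2.6, 14.2], [-0.0, -0.19, -0.01]]
```

The gaps are confirmed at 150° and 330°. Descend with a small correction.

Emit:
play_rows(moves=[[[-1,-3,10],[0,-0.2,0]],[[-0.5,-2.5,10],[0,-0.2,0]],[[0,0,10],[0,0,0]],[[0,0,5],[0,0,0]],[[0,0,0],[0,0,0]]])

```text
time_s: 10.72
ee_pos: [0.4975, -0.1386, 0.234]
tool_rot: [3.141, 0.001, 2.618]
ft_force: [-0.2, -0.8, -2.0]
gripper_width: 0.152
```

```bash
python3 -c "
from h import *
plan([.4974,-.1403,.202],150,4)"
```

```text
t 10.72 p [ 497.5 -138.6  234. ] yaw [180.   0. 150.] q6 -0.0 F [-0.2 -0.8 -2. ] M [-0.01  0.06  0.02] w 0.152 dist [ -0.1  -1.7 -32. ]
[[-0.2, -0.4, 8.0], [0.01, 0.01, -0.0]]
[[-0.2, -0.4, 8.0], [0.01, 0.01, -0.0]]
[[-0.2, -0.4, 8.0], [0.01, 0.01, -0.0]]
[[-0.2, -0.4, 8.0], [0.01, 0.01, -0.0]]
```

Emit:
play_rows(moves=[[[-0.5,-1,8],[0,0,0]],[[-0.3,-0.5,8],[0,0,0]],[[0,0,8],[0,0,0]],[[0,0,4],[0,0,0]],[[0,0,0],[0,0,0]]])

```text
time_s: 11.13
ee_pos: [0.497, -0.1399, 0.2021]
tool_rot: [3.141, -0.001, 2.618]
ft_force: [0.4, 0.3, -2.5]
gripper_width: 0.145
```

```bash
python3 -c "
from h import *
plan([.4974,-.1403,.190],150,4)"
```

```text
t 11.13 p [ 497.  -139.9  202.1] yaw [180.  -0. 150.] q6 -0.0 F [ 0.4  0.3 -2.5] M [-0.01 -0.01 -0.  ] w 0.145 dist [  0.4  -0.4 -12.1]
[[-0.1, -0.0, 3.0], [0.01, -0.01, -0.01]]
[[-0.1, -0.0, 3.0], [0.01, -0.01, -0.01]]
[[-0.1, -0.0, 3.0], [0.01, -0.01, -0.01]]
[[-0.1, -0.0, 3.0], [0.01, -0.01, -0.01]]
```

Emit:
play_rows(moves=[[[0,0,4],[0,0,0]],[[0,0,4],[0,0,0]],[[0,0,3],[0,0,0]],[[0,0,0],[0,0,0]]])

```text
time_s: 11.47
ee_pos: [0.4972, -0.14, 0.1902]
tool_rot: [3.141, -0.0, 2.617]
ft_force: [0.4, 0.2, -1.9]
gripper_width: 0.147
```

```bash
python3 -c "
from h import *
plan([.4974,-.1403,.182],150,4)"
```

```text
t 11.47 p [ 497.2 -140.   190.2] yaw [180.  -0. 150.] q6 -0.0 F [ 0.4  0.2 -1.9] M [-0.01  0.04 -0.04] w 0.147 dist [ 0.2 -0.3 -8.2]
[[-0.1, -0.0, 2.1], [0.01, -0.0, -0.01]]
[[-0.1, -0.0, 2.1], [0.01, -0.0, -0.01]]
[[-0.1, -0.0, 2.1], [0.01, -0.0, -0.01]]
[[-0.1, -0.0, 2.1], [0.01, -0.0, -0.01]]
```

No resistance, so the lugs are passing through the gaps. Now press against the seal.

Emit:
play_rows(moves=[[[0,0,2.5],[0,0,0]],[[0,0,2.5],[0,0,0]],[[0,0,2],[0,0,0]],[[0,0,1.5],[0,0,0]]])

```text
time_s: 11.8
ee_pos: [0.4976, -0.1402, 0.1838]
tool_rot: [3.141, 0.002, 2.618]
ft_force: [-4.7, 1.3, 8.0]
gripper_width: 0.147
```

```bash
python3 -c "
from h import *
plan([.4974,-.1403,.182],150,1)"
```

```text
t 11.8 p [ 497.6 -140.2  183.8] yaw [1.8e+02 1.0e-01 1.5e+02] q6 -0.0 F [-4.7  1.3  8. ] M [ 0.46  0.94 -0.07] w 0.147 dist [-0.2 -0.1 -1.8]
[[0.1, -0.2, 1.8], [0.01, 0.13, -0.02]]
```

Emit:
play_rows(moves=[[[0,0,2],[0,0,0]],[[0,0,2],[0,0,0]]])

```text
time_s: 11.97
ee_pos: [0.4976, -0.1402, 0.1818]
tool_rot: [-3.142, 0.004, 2.618]
ft_force: [-4.2, 2.1, 10.1]
gripper_width: 0.15
```

```bash
python3 -c "
from h import *
plan([.4974,-.1403,.182],150,1)"
```

```text
t 11.97 p [ 497.6 -140.2  181.8] yaw [-180.     0.2  150. ] q6 -0.0 F [-4.2  2.1 10.1] M [ 0.51  1.13 -0.03] w 0.15 dist [-0.2 -0.1  0.2]
[[0.1, -0.2, -0.2], [-0.0, 0.2, -0.01]]
```

Emit:
play_rows(moves=[[[0.4,0,0.4],[0,0,3]],[[0,0,0.4],[0,0,4]],[[0,0,0.4],[0,0,4]],[[0,0,0.4],[0,0,4]]])

```text
time_s: 12.3
ee_pos: [0.4985, -0.1406, 0.1835]
tool_rot: [3.14, 0.009, 2.35]
ft_force: [-0.3, -0.2, -2.1]
gripper_width: 0.15
```

```bash
python3 -c "
from h import *
plan([.4974,-.1403,.182],70,1)"
```

```text
t 12.3 p [ 498.5 -140.6  183.5] yaw [179.9   0.5 134.6] q6 0.26 F [-0.3 -0.2 -2.1] M [0.16 0.39 0.43] w 0.15 dist [-1.1  0.3 -1.5]
[[1.0, -0.5, 1.5], [0.38, 0.39, 64.65]]
```

Emit:
play_rows(moves=[[[0.5,0,1],[0.2,0.2,3]],[[0.3,0,1],[0,0,4]],[[0,0,1],[0,0,4]]])

```text
time_s: 12.55
ee_pos: [0.4995, -0.1406, 0.1832]
tool_rot: [3.139, 0.01, 2.15]
ft_force: [-0.7, 1.2, 4.5]
gripper_width: 0.151
```

```bash
python3 -c "
from h import *
plan([.4974,-.1403,.182],70,1)"
```

```text
t 12.55 p [ 499.5 -140.6  183.2] yaw [179.9   0.6 123.2] q6 0.47 F [-0.7  1.2  4.5] M [0.58 0.45 0.3 ] w 0.151 dist [-2.1  0.3 -1.2]
[[1.4, -1.6, 1.2], [0.38, 0.47, 53.16]]
```

Emit:
play_rows(moves=[[[0.7,-0.8,1],[0.2,0.3,3]],[[0.4,-0.8,1],[0.1,0.2,4]],[[0.2,-0.5,1],[0,0.2,4]]])

```text
time_s: 12.8
ee_pos: [0.4996, -0.1409, 0.1833]
tool_rot: [3.138, 0.002, 1.95]
ft_force: [-0.8, 0.5, 5.2]
gripper_width: 0.147
```

```bash
python3 -c "
from h import *
plan([.4974,-.1403,.182],70,1)"
```

```text
t 12.8 p [ 499.6 -140.9  183.3] yaw [1.798e+02 1.000e-01 1.117e+02] q6 0.66 F [-0.8  0.5  5.2] M [0.02 0.32 0.3 ] w 0.147 dist [-2.2  0.6 -1.3]
[[1.4, -1.8, 1.3], [0.24, 0.06, 41.72]]
```

Emit:
play_rows(moves=[[[0.3,-0.7,1.5],[0.1,0.1,4]],[[0.2,-0.5,1.2],[0,0,4]],[[0,-0.3,1.2],[0,0,4]],[[0,-0.3,1.2],[0,0,4]]])

```text
time_s: 13.13
ee_pos: [0.4996, -0.1413, 0.1831]
tool_rot: [3.134, 0.003, 1.659]
ft_force: [-2.2, 3.1, 9.2]
gripper_width: 0.145
```

```bash
python3 -c "
from h import *
plan([.4974,-.1403,.182],70,1)"
```

```text
t 13.13 p [ 499.6 -141.3  183.1] yaw [179.5   0.2  95. ] q6 0.95 F [-2.2  3.1  9.2] M [0.62 0.79 0.3 ] w 0.145 dist [-2.2  1.  -1.1]
[[1.2, -2.1, 1.1], [0.49, 0.07, 25.04]]
```

Emit:
play_rows(moves=[[[0,-0.3,1],[0.3,0,4]],[[0,0,1],[0.2,0,4]],[[0,0,1],[0,0,4]],[[0,0,1],[0,0,4]]])

```text
time_s: 13.47
ee_pos: [0.4999, -0.141, 0.1832]
tool_rot: [3.138, 0.003, 1.368]
ft_force: [-4.4, 1.4, 9.2]
gripper_width: 0.149
```

```bash
python3 -c "
from h import *
plan([.4974,-.1403,.182],70,1)"
```

```text
t 13.47 p [ 499.9 -141.   183.2] yaw [179.8   0.2  78.4] q6 1.25 F [-4.4  1.4  9.2] M [0.55 1.33 0.28] w 0.149 dist [-2.5  0.7 -1.2]
[[0.1, -2.6, 1.2], [0.21, 0.18, 8.37]]
```

Emit:
play_rows(moves=[[[0,-0.3,1],[0,0,3]],[[0,-0.3,1],[0,0,3]]])

```text
time_s: 13.63
ee_pos: [0.4993, -0.1408, 0.1832]
tool_rot: [3.137, 0.004, 1.258]
ft_force: [-8.4, 3.9, 9.2]
gripper_width: 0.15
```

```bash
python3 -c "
from h import *
plan([.4974,-.1403,.182],70,1)"
```

```text
t 13.63 p [ 499.3 -140.8  183.2] yaw [179.7   0.2  72.1] q6 1.36 F [-8.4  3.9  9.2] M [1.05 2.22 0.74] w 0.15 dist [-1.9  0.5 -1.2]
[[-0.1, -2.0, 1.2], [0.28, 0.21, 2.06]]
```

Emit:
play_rows(moves=[[[0,-0.3,1],[0,0,2]],[[0,0,0.8],[0,0,2]]])

```text
time_s: 13.8
ee_pos: [0.4977, -0.1397, 0.1832]
tool_rot: [3.139, 0.004, 1.186]
ft_force: [-5.1, 0.3, 6.4]
gripper_width: 0.144
```

```bash
python3 -c "
from h import *
plan([.4974,-.1403,.182],70,1)"
```

```text
t 13.8 p [ 497.7 -139.7  183.2] yaw [179.8   0.2  67.9] q6 1.43 F [-5.1  0.3  6.4] M [0.36 1.08 1.7 ] w 0.144 dist [-0.3 -0.6 -1.2]
[[-0.7, -0.1, 1.2], [0.16, 0.21, -2.05]]
```

The torque rose to 1.7 N m at yaw 68°, against an expected stop of 70°. Ease the downward push and check the lock with a gentle lift.

Emit:
play_rows(moves=[[[0,0,-1.5],[0,0,0.5]],[[0,0,-1],[0,0,0.5]],[[0,0,-1],[0,0,0]]])

```text
time_s: 14.05
ee_pos: [0.4975, -0.1396, 0.1834]
tool_rot: [3.141, 0.004, 1.173]
ft_force: [1.8, -3.0, -9.0]
gripper_width: 0.149
```

```bash
python3 -c "
from h import *
plan([.4974,-.1403,.184],70,1)
im,d=cams.grab_frame('scene'); save('pics/locked.png',im[90:200,180:300],5)
for q in('lid','lid_lug'):
  for r in models.landmark_of('scene',q)[:4]: 
    if r['location'][1]<0: print(q,r['score'],np.round(r['location'],4))
P=cloud('scene',d); u,v=proj('scene',[.5,-.14,.12])
q=P[(d>0)&(np.hypot(P[...,0]-.4975,P[...,1]+.14)<.06)&(P[...,2]>.108)&(P[...,2]<.13)]
A=np.c_[q[:,:2]-[.4975,-.14],np.ones(len(q))]; print(len(q),np.linalg.lstsq(A,q[:,2],rcond=None)[0], cv2.minEnclosingCircle((q[:,:2]*1000).astype(np.float32)))
"
```

```text
t 14.05 p [ 497.5 -139.6  183.4] yaw [179.9   0.2  67.2] q6 1.44 F [ 1.8 -3.  -9. ] M [-0.42 -0.43  1.88] w 0.149 dist [-0.1 -0.7  0.6]
[[-0.7, 0.2, -0.6], [0.04, 0.25, -2.77]]
lid_lug 0.9 [ 0.5085 -0.1087  0.1005]
311 [-0.02350941 -0.02609287  0.12074724] ((498.55657958984375, -136.43649291992188), 51.104637145996094)
```

View pics/locked.png

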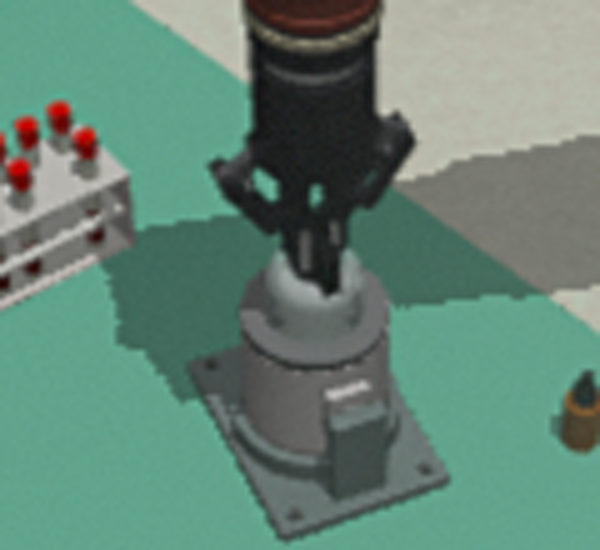

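The lid sits flush, with the handle along the post axis. A 9 N upward pull doesn't move it, and the lug is found at 71°. Now relax the pull and re-check once it's steady.

Emit:
play_rows(moves=[[[0,0,0.8],[0,0,0]],[[0,0,0],[0,0,0]],[[0,0,0],[0,0,0]],[[0,0,0],[0,0,0]],[[0,0,0],[0,0,0]]])

```text
time_s: 14.62
ee_pos: [0.4975, -0.1396, 0.1834]
tool_rot: [3.14, 0.004, 1.176]
ft_force: [0.8, -2.8, -6.1]
gripper_width: 0.151
```

```bash
python3 -c "
from h import *
cams.grab_frame('scene'); plan([.4974,-.1403,.184],70,1)
for q in('lid','lid_lug','lid_handle'):
  for r in models.landmark_of('scene',q)[:4]: 
    if r['location'][1]<0: print(q,r['score'],np.round(r['location'],4))
plan([.4974,-.1403,.184],70,1)
"
```

```text
t 14.67 p [ 497.5 -139.6  183.4] yaw [179.9   0.3  67.4] q6 1.44 F [-0.3 -1.5 -5.8] M [-0.28 -0.18  1.78] w 0.146 dist [-0.1 -0.7  0.6]
[[-0.7, 0.2, -0.6], [0.06, 0.26, -2.63]]
lid 0.67 [ 0.4972 -0.14    0.1032]
lid 0.43 [ 0.4981 -0.1419  0.1091]
lid_lug 0.96 [ 0.505  -0.1068  0.1006]
lid_handle 0.9 [ 0.4988 -0.1405  0.1841]
lid_handle 0.27 [ 4.968e-01 -1.419e-01  4.000e-04]
t 14.82 p [ 497.5 -139.6  183.4] yaw [179.9   0.3  67.4] q6 1.44 F [ 1.2 -3.2 -5.4] M [-0.28 -0.23  1.81] w 0.149 dist [-0.1 -0.7  0.6]
[[-0.7, 0.2, -0.6], [0.07, 0.26, -2.63]]
```

Emit:
play_rows(moves=[[[0,0,0.7],[0,0,0]],[[0,0,0],[0,0,0]],[[0,0,0],[0,0,0]]])

```text
time_s: 15.07
ee_pos: [0.4975, -0.1396, 0.1834]
tool_rot: [3.14, 0.005, 1.176]
ft_force: [0.6, -1.7, -5.8]
gripper_width: 0.147
```

```bash
python3 -c "
from h import *
plan([.4974,-.1403,.184],70,1)
print(robot.sign_off())"
```

```text
t 15.07 p [ 497.5 -139.6  183.4] yaw [179.9   0.3  67.4] q6 1.44 F [ 0.6 -1.7 -5.8] M [-0.24 -0.2   1.78] w 0.147 dist [-0.1 -0.7  0.6]
[[-0.7, 0.2, -0.6], [0.09, 0.26, -2.62]]
the job is handed in; nothing more can be done
None
```

I tightened the bottle's cap, locked the middle-sized lid on the bucket, and handed the job in at 15.1 s with the handle still gripped at 90 N.

- **Cap:** I turned it clockwise about 66° (1.15 rad). The torque then jumped from about 0.1 to 1.6 N m, so it was against its stop.
- **Lid:** I lowered it through the gaps at 150° and 330°, pressed it to about 12.5 mm below the mouth's level, and turned it clockwise until the torque reached 1.7–1.9 N m.
- **Lock check:** a 9 N upward pull did not move the lid. The networks put its origin at 0.103 m (locked would be 0.102 m).
- **Small disagreements:** the tool ended at yaw 67.4° where the stop should be near 70°, probably flex or a slight slip in the grip. The two lug sightings gave about 71° and 77°, but they are only good to about 4 mm. During the turn the tool also drifted about 2.5 mm sideways, and it was back on centre at the stop.
- **Final state:** the hold was steady, with about 6 N of upward pull left (1.6 N of it the lid's weight) and 1.8 N m clockwise against the stop. I pressed down 0.7 mm just before handing in, but it did not reduce that pull.
- **Bystanders:** the few that showed in the last pictures stood where they were. I did not re-measure the rest, and no unexpected contact force showed on the way.

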